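Put the magnet set back on its outline pads

TASK

Put the magnet set away: set each of the four loose pieces (the red horseshoe magnet, the bar magnet, the ring magnet and the compass) flat on the pad that shows its own outline, centred on the outline and turned to match it, with the horseshoe's open end at the outline's open end. Leave all four lying still on their pads.

Things in the scene. Friction and masses are not known exactly. Their poses are not given: they have to be found in the camera images.
- horseshoe_center (a point): Loose horseshoe magnet, red with steel pole ends, a U lying flat on the counter (z = 0): 66 mm long, 48 mm wide over the legs (along y), 24 mm high; legs 14 mm thick, 20 mm apart; 0.3 kg. The point is its centre between the legs, 12 mm above its underside. x runs along the legs from the bow (32 mm behind the point) to the pole ends (34 mm ahead); z up. Grip across both legs, at this point.
- horseshoe_poles (a point): The horseshoe magnet's open end: the point midway between its two steel pole ends, 34 mm along x from its centre, half-way up; same axes.
- bar_center (a point): Loose bar magnet, a steel bar with a blue band round its middle and both ends alike: 84 mm long (x), 22 mm wide (y), 22 mm high. About 0.25 kg. It stands flat on the counter (z = 0) at the start. The point is its centre, half-way up (11 mm above its underside); z up.
- ringmag_center (a point): Loose black ring magnet lying flat: 54 mm outside diameter, 24 mm hole, 22 mm high. About 0.19 kg. It stands flat on the counter (z = 0) at the start. The point is its centre, half-way up (11 mm above its underside); z up; its yaw does not matter.
- compass_center (a point): Loose pocket compass in a square wooden case, white round dial with a red and black needle on top: 54 x 54 mm, 26 mm high. About 0.12 kg. It stands flat on the counter (z = 0) at the start. The point is the case's centre, half-way up (13 mm above its underside); x and y are square to the case's sides, z up.
- pad_horseshoe: Fixed flat light grey pad on the counter, 96 x 96 x 4 mm, with a navy outline in its middle: a U for the horseshoe magnet. Origin: centre of the pad's underside (z = 0); its top is 4 mm above. The piece's centre point (horizontally) belongs over this origin. z up; x points from the bow of the U to its open end, so the magnet's x axis must point the same way.
- pad_bar: Fixed flat light grey pad on the counter, 96 x 96 x 4 mm, with a navy outline in its middle: a long rectangle (88 x 26 mm) for the bar magnet. Origin: centre of the pad's underside (z = 0); its top is 4 mm above. The piece's centre point (horizontally) belongs over this origin. z up; x runs along the rectangle's length; the bar may lie either way round.
- pad_ring: Fixed flat light grey pad on the counter, 96 x 96 x 4 mm, with a navy outline in its middle: a round disc (58 mm) with a light middle, for the ring magnet. Origin: centre of the pad's underside (z = 0); its top is 4 mm above. The piece's centre point (horizontally) belongs over this origin. z up; its yaw does not matter to the ring.
- pad_compass: Fixed flat light grey pad on the counter, 96 x 96 x 4 mm, with a navy outline in its middle: a square (58 mm) for the compass. Origin: centre of the pad's underside (z = 0); its top is 4 mm above. The piece's centre point (horizontally) belongs over this origin. z up; x and y are square to the outline's sides; any of the four quarter turns fits.

How it is judged (in metres and radians):
At the end, for the whole second after the job is handed in: Each piece lies flat and still on its own pad, centred within 10 mm of the outline and within 4 mm of resting height; horseshoe, bar and compass turned to within 0.2 rad of the outline (bar either way round, compass at any quarter turn, horseshoe open end to open end) (horizontal distance between horseshoe_center and pad_horseshoe below 0.01 m and z of horseshoe_center in the frame of pad_horseshoe below 0.02 m and angle between each of horseshoe_center, bar_center, ringmag_center, compass_center's own z axis and vertical below 0.1 rad and angle between the x axis of horseshoe_center and the x axis of pad_horseshoe, either way round below 0.2 rad and x of horseshoe_poles in the frame of pad_horseshoe above 0.015 m and horizontal distance between bar_center and pad_bar below 0.01 m and z of bar_center in the frame of pad_bar below 0.019 m and angle between the x axis of bar_center and the x axis of pad_bar, either way round below 0.2 rad and horizontal distance between ringmag_center and pad_ring below 0.01 m and z of ringmag_center in the frame of pad_ring below 0.019 m and horizontal distance between compass_center and pad_compass below 0.01 m and z of compass_center in the frame of pad_compass below 0.021 m and (angle between the x axis of compass_center and the x axis of pad_compass, either way round below 0.2 rad or angle between the x axis of compass_center and the y axis of pad_compass, either way round below 0.2 rad) and linear speed of each of horseshoe, bar, ringmag, compass below 0.02 m/s); the robot touches nothing.
It also fails if it takes over 99 s, if anything falls off the work surface, if the arm or the gripper's body presses on something with over 40 N, if the wrist force passes 120 N, or if a joint passes its speed limit or range.

ROBOT

A 6-joint arm with a two-finger parallel gripper is mounted at the origin on the work surface. World frame = base frame: x ahead of the robot, y to its left, z up, the work surface at z = 0. Lengths are in mm, angles in rad, forces in N, time in s.
With the tool pointing down it reaches from about 275 to 825 mm from the base axis. Payload 4.9 kg.
Tool frame: the origin (TCP) lies at the very end of the fingers, on their centre line; the grasp point (between the pads) lies 19 mm behind it; z points along the fingers, y is the direction in which the jaws open and shut (so a half turn about z gives the same grasp; the last joint's range is limited). The gripper opens to 85 mm and grips with 20 to 120 N. Pads are 22 mm wide; open, the fingers measure 114 mm over their backs; the gripper's body (76 mm by 85 mm) begins 54 mm behind the grasp point. The pads swing forward as they close: fully open they stand 13 mm farther back than shut.
Start: joints at [1.084, 0.326, -0.193, 1.052, 0, 1.437], TCP at [190.035, 516.145, 231.281] pointing down, gripper open.
Joint ranges: [-2.65, 2.65], [-0.97, 1.79], [-1.3, 1.35], [-1.93, 2.1], [-1.47, 1.37], [-3.14, 3.14]. Speed limits (rad/s): [2.57, 2.57, 3.14, 3.14, 3.14, 3.14].

INTERFACE

Orientations are given as [roll, pitch, yaw] about the fixed x, y, z axes, in that order (R = Rz(yaw) Ry(pitch) Rx(roll)).
In Python, from bench import bot, solve_ik, imaging gives the robot as it stands. Calls block until the motion is done:
- bot.move_ptp(position, orientation): joint-space move of the TCP to a pose.
- bot.movel(position, rot=None, max_speed=150, threshold=None): straight line of the TCP; rot=None keeps the orientation; max_speed is the mean speed in mm/s. With threshold (N) it stops when the force on the tool has changed by that much, and returns True; else False.
- bot.move_j(angles): joint-space move.
- bot.grip(opening, effort=None): opening from 0.0 (shut) to 1.0 (fully open); effort is the grip in N (None keeps the last); returns when the fingers have stopped.
- bot.dwell(seconds).
- solve_ik(position, orientation): joint angles nearest the present ones, or None.
- bot.get_state(): the state.
- imaging.capture(name): name is "side" or "top" or "wrist"; returns the picture (384x512x3 uint8, blue, green, red); there is no depth.
- imaging.camera_model(name): a dict with "K" (3x3 intrinsics, pixels), "position" and "rotation" of the camera in the world. Camera axes: x right, y up, looking along -z (the intrinsics and any distortion apply to the point x, -y, -z); pixel columns grow to the right and rows downward; lengths in mm; the calibration is good to about 2 mm. The wrist camera is an equidistant fisheye: a pixel r from the principal point sees the ray r / f radians off the axis. A picture is of the moment at which its call begins: read the wrist's pose just before it. camera_model takes no time and is no camera call; for the wrist camera it gives the pose at the moment of the call.
A pose or a line that the arm cannot do raises bot.IKError and nothing moves.
- bot.sign_off(): hands the job in, once; it reports no verdict.
The state is a dict: "t": time; "qpos": joint angles; "joint_velocities": joint speeds; "effort": joint torques, N m; "tcp_pos": TCP position; "orientation": TCP orientation; "contact_force": force on the tool from outside, world axes, zero at the start; "wrist_torque": the same for the moment, N m; "opening": opening from 0.0 (shut) to 1.0 (fully open).
Only numpy, scipy, OpenCV 4.12 (cv2) and the standard library are available. Lean on these libraries where they do the work, as an engineer would, in place of code of your own. Each camera call takes 0.05 s, during which the arm holds its last target. There are 200 camera calls.

## Working session

There is one attempt and no reset: what is moved stays moved. The work goes in short steps, each a Python script; the robot and the scene stay as the last script left them, time stands still between calls to the robot, and variables do not carry over. Pictures are saved under pics/ and viewed, about 12 in all and at most 16, crops included, and the job is handed in when it is done.

```bash
ls; mkdir -p pics; python3 - <<'E'
from bench import bot,imaging
import cv2
print(bot.get_state())
for n in("top","side","wrist"):
    m=imaging.camera_model(n);print(n,m)
    im=imaging.capture(n);cv2.imwrite(f"pics/{n}0.png",im)
E
```

```text
pics
{'t': 0.0, 'qpos': array([ 1.08380464e+00,  3.26913015e-01, -1.93591391e-01,  1.05197651e+00,
       -9.40484296e-06,  1.43660095e+00]), 'joint_velocities': array([-6.51836585e-04,  1.30888370e-03,  3.87932253e-05,  5.10816180e-05,
       -8.46522580e-04, -4.23865401e-05]), 'effort': array([ 6.05742462e-04, -4.43397295e+01,  2.62440670e+01,  1.53393735e-02,
       -3.78636889e-05, -1.36032838e-05]), 'tcp_pos': array([189.75624897, 515.61747043, 230.51577688]), 'orientation': array([-3.13992195e+00, -2.16065867e-04,  2.78879617e+00]), 'contact_force': array([-0.7341456 ,  0.16543634,  0.95314832]), 'wrist_torque': array([-0.00650943,  0.00328671,  0.01720447]), 'opening': 1.003372800285637}
top {'K': array([[358.75583528,   0.        , 249.18810127],
       [  0.        , 358.75583528, 193.39168355],
       [  0.        ,   0.        ,   1.        ]]), 'position': array([447.19196675,  -2.10890882, 868.73680576]), 'rotation': array([ 0.0842393 , -0.0076439 , -1.57333772])}
side {'K': array([[363.58808923,   0.        , 254.03997609],
       [  0.        , 363.58808923, 194.51994802],
       [  0.        ,   0.        ,   1.        ]]), 'position': array([495.26599809, 526.35168573, 708.7445962 ]), 'rotation': array([ 0.68500805, -0.01252779, -3.05086209])}
wrist {'K': array([[297.31863964,   0.        , 254.4836098 ],
       [  0.        , 297.31863964, 190.20795269],
       [  0.        ,   0.        ,   1.        ]]), 'position': array([119.23209353, 541.79600311, 372.8372912 ]), 'rotation': array([-0.30444846,  0.00195416,  1.21887919])}
```

View pics/top0.png

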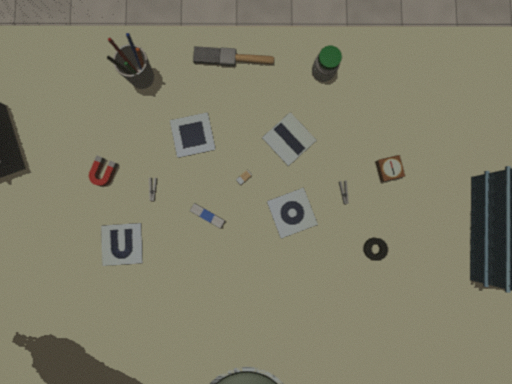

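View pics/side0.png

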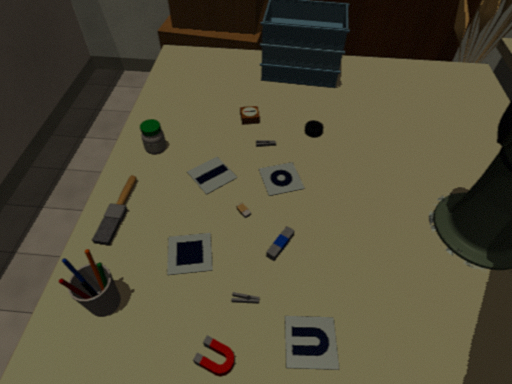

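```bash
cat > h.py <<'E'
import numpy as np,cv2
from scipy.spatial.transform import Rotation as R
from bench import bot,solve_ik,imaging
def cast(m,px,z,fish):
    "pixels (N,2) -> world xy on plane z"
    px=np.atleast_2d(px).astype(float);K=m["K"]
    a=(px-[K[0,2],K[1,2]])/K[0,0]
    if fish:
        r=np.linalg.norm(a,axis=1,keepdims=True)+1e-12
        a=np.c_[a/r*np.sin(r),np.cos(r)]
    else: a=np.c_[a,np.ones(len(a))]
    d=(a*[1,-1,-1])@R.from_euler("xyz",m["rotation"]).as_matrix().T
    p=m["position"]
    return (p+d*((z-p[2])/d[:,2:]))[:,:2]
E
python3 - <<'E'
from h import *
m=imaging.camera_model("top");s=imaging.camera_model("side")
T=dict(hs=(103,172,24),bar=(208,215,22),ring=(375,249,22),comp=(390,168,26),phs=(122,244,4),pbar=(290,139,4),pring=(292,212,4),pcomp=(193,135,4),base=(245,384,0),eraser=(244,178,5),clip1=(153,188,3),clip2=(343,192,3),mug=(134,62,90),jar=(329,57,60))
for k,(u,v,z) in T.items(): print(k,cast(m,(u,v),z,0).round())
print(cast(s,[(281,178),(190,252),(212,175),(311,341)],4,0).round())
c=imaging.camera_model("wrist"); st=bot.get_state()
M=R.from_euler("xyz",st["orientation"]).as_matrix()
print("cam in tool",M.T@(c["position"]-st["tcp_pos"]))
E
```

```text
hs [[570. 337.]]
bar [[468.  88.]]
ring [[ 387. -303.]]
comp [[ 578. -344.]]
phs [[400. 295.]]
pbar [[ 654. -109.]]
pring [[ 475. -112.]]
pcomp [[664. 128.]]
base [[76.  2.]]
eraser [[558.   4.]]
clip1 [[534. 224.]]
clip2 [[ 523. -237.]]
mug [[809. 249.]]
jar [[ 836. -196.]]
[[ 474. -110.]
 [ 665.  130.]
 [ 654. -102.]
 [ 399.  297.]]
cam in tool [ 7.52443556e+01 -7.90648978e-02 -1.42217745e+02]
```

View pics/wrist0.png

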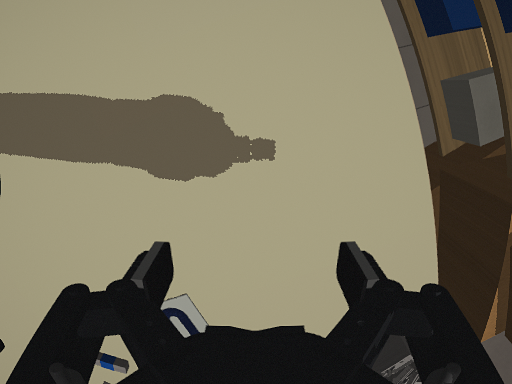

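```bash
cat >> h.py <<'E'
S=0.5;W=300  # rectified crop: mm/px, px
def rectify(im,m,c,z):
    "top-down picture of plane z around c; column grows with x, row with y"
    g=(np.arange(W)-W/2)*S
    X,Y=np.meshgrid(c[0]+g,c[1]+g)
    P=np.stack([X,Y,np.full_like(X,z)],-1).reshape(-1,3)-m["position"]
    d=(P@R.from_euler("xyz",m["rotation"]).as_matrix())*[1,-1,-1]
    n=np.linalg.norm(d[:,:2],axis=1);r=np.arctan2(n,d[:,2])
    uv=d[:,:2]/n[:,None]*r[:,None]*m["K"][0,0]+[m["K"][0,2],m["K"][1,2]]
    uv=uv.astype(np.float32).reshape(W,W,2)
    return cv2.remap(im,uv[...,0],uv[...,1],cv2.INTER_LINEAR)
def look(c,z,tz=190,yaw=None):
    c=np.array(c,float)
    yaw=np.arctan2(c[1],c[0]) if yaw is None else yaw
    t=c-75*np.array([np.cos(yaw),np.sin(yaw)])
    bot.move_ptp([t[0],t[1],tz],[np.pi,0,yaw])
    bot.dwell(.15)
    m=imaging.camera_model("wrist");im=imaging.capture("wrist")
    return im,m,rectify(im,m,c,z)
T=dict(phs=(400,295,4),hs=(570,337,24),pcomp=(664,128,4),bar=(468,88,22),pbar=(654,-109,4),pring=(475,-112,4),comp=(578,-344,26),ring=(387,-303,22))
E
python3 - <<'E'
from h import *
out=[]
for k,(x,y,z) in T.items():
    im,m,r=look((x,y),z);cv2.imwrite(f"pics/w_{k}.png",im);cv2.imwrite(f"pics/r_{k}.png",r)
    print(k,round(bot.get_state()["t"],2),m["position"].round(),bot.get_state()["contact_force"].round(1))
    q=cv2.resize(r,(198,198));cv2.putText(q,k,(3,12),0,.4,(0,0,255));out.append(q)
cv2.imwrite("pics/mont.png",np.vstack([np.hstack(out[:4]),np.hstack(out[4:])]))
E
```

```text
phs 1.72 [402. 296. 332.] [ 0.3 -0.1  0.2]
hs 2.64 [571. 337. 332.] [-0.6  0.2 -0.7]
pcomp 3.67 [666. 130. 332.] [-0.1  0.1 -0.3]
bar 4.68 [473.  88. 333.] [-1.   0.4 -0.2]
pbar 5.88 [ 656. -108.  333.] [-0.4  0.6 -0.2]
pring 6.82 [ 479. -113.  333.] [-0.3  0.2 -0.3]
comp 7.96 [ 581. -344.  333.] [-0.3 -0.2 -0.3]
ring 8.95 [ 391. -305.  333.] [-1.   0.3  0.2]
```

View pics/mont.png

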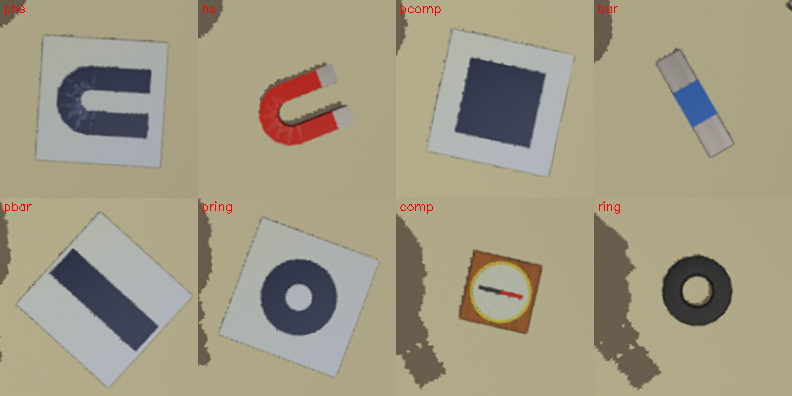

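```bash
cat >> h.py <<'E'
def blob(r,k):
    L=cv2.cvtColor(cv2.GaussianBlur(r,(3,3),0),cv2.COLOR_BGR2LAB).astype(int);l,a,b=L[...,0],L[...,1]-128,L[...,2]-128
    mk={'p':(l<90)&(b<0),'h':(a>18)|((b<9)&(l>70)),'b':(b<9),'r':(l<70),'c':(a>9)|((b<9)&(l>80))}[k[0]]
    if k=='ring': pass
    mk=cv2.morphologyEx(mk.astype(np.uint8)*255,cv2.MORPH_OPEN,np.ones((3,3)))
    cs,_=cv2.findContours(mk,cv2.RETR_EXTERNAL,cv2.CHAIN_APPROX_NONE)
    cs=[c for c in cs if cv2.contourArea(c)>800]
    return min(cs,key=lambda c:np.linalg.norm(c.reshape(-1,2).mean(0)-W/2)),mk
def measure(r,k,c):
    "centre xy mm, yaw, sides of the min rectangle"
    ct,mk=blob(r,k)
    (u,v),(w,h),ang=cv2.minAreaRect(ct)
    yaw=np.deg2rad(ang)+(np.pi/2 if h>w else 0)
    xy=np.array(c[:2])+(np.array([u,v])-W/2)*S
    M=cv2.moments(ct);cen=np.array(c[:2])+(np.array([M['m10'],M['m01']])/M['m00']-W/2)*S
    if 'hs' in k:   # open end: from outer-contour centroid side (bow heavier) checked by eye
        if np.dot(cen-xy,[np.cos(yaw),np.sin(yaw)])>0: yaw+=np.pi
    yaw=(yaw+np.pi)%(2*np.pi)-np.pi
    return xy,yaw,(max(w,h)*S,min(w,h)*S),cen
E
python3 - <<'E'
from h import *
out=[]
for k,c in T.items():
    r=cv2.imread(f"pics/r_{k}.png");xy,yaw,s,cen=measure(r,k,c)
    print(k,xy.round(1),round(yaw,3),np.round(s,1),cen.round(1))
    ct,_=blob(r,k);cv2.drawContours(r,[ct],-1,(0,255,0),1)
    p=(xy-np.array(c[:2]))/S+W/2
    cv2.arrowedLine(r,tuple(p.astype(int)),tuple((p+50*np.array([np.cos(yaw),np.sin(yaw)])).astype(int)),(255,0,255),1)
    out.append(cv2.resize(r,(198,198)))
cv2.imwrite("pics/mont2.png",np.vstack([np.hstack(out[:4]),np.hstack(out[4:])]))
E
```

```text
phs [403.1 296.3] 0.058 [69.2 51.7] [402.8 296.4]
hs [573.7 344.5] -0.378 [66.4 48.8] [573.  344.8]
pcomp [667.6 130.4] 0.219 [57.8 57.6] [667.7 130.4]
bar [469.2  90.8] 1.052 [84.  23.8] [469.3  91. ]
pbar [ 657.6 -107. ] 0.745 [87.  25.8] [ 657.6 -107.2]
pring [ 476. -112.] 1.571 [56. 56.] [ 476.2 -112. ]
comp [ 581.9 -348. ] 0.227 [52.7 52.6] [ 582.  -347.9]
ring [ 390.  -308.2] -3.142 [52.  51.5] [ 389.9 -308. ]
```

View pics/mont2.png

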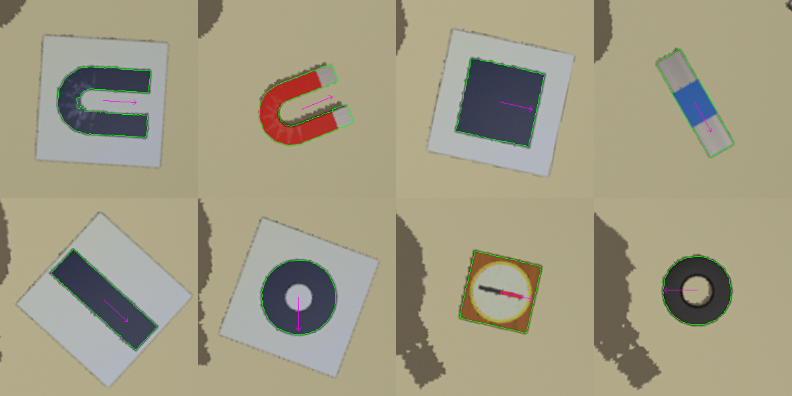

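```bash
cat >> h.py <<'E'
P=np.pi
def q6(xy,z,yaw):
    q=solve_ik([xy[0],xy[1],z],[P,0,yaw]);return 9 if q is None else abs(q[5])
def transfer(a,ya,b,yb,sym,zp=3,zt=100,lift=4.6,effort=50):
    "pick at a (yaw ya), place at b; sym: symmetry angle of the piece"
    d=(yb-ya+sym/2)%sym-sym/2
    g=min([ya+k*min(sym,P) for k in range(-4,5)],key=lambda g:max(q6(a,zp,g),q6(b,zp+lift,g+d),q6(a,zt,g),q6(b,zt,g+d)))
    print("grasp yaw",round(g,3),"turn",round(d,3),"q6",round(q6(a,zp,g),2),round(q6(b,zp,g+d),2))
    bot.grip(1.0,effort)
    bot.move_ptp([*a,60],[P,0,g])
    if bot.movel([*a,zp],threshold=12,max_speed=120): print("touched on pick",bot.get_state()["tcp_pos"])
    bot.grip(0.0,effort);print("opening",bot.get_state()["opening"])
    bot.movel([*a,60]);print("opening lifted",bot.get_state()["opening"])
    bot.move_ptp([*a,zt],[P,0,g])
    bot.move_ptp([*b,zt],[P,0,g+d])
    bot.movel([*b,zp+lift+10])
    hit=bot.movel([*b,zp+lift],max_speed=30,threshold=8)
    print("placed z",bot.get_state()["tcp_pos"].round(1),"hit",hit,bot.get_state()["opening"])
    bot.grip(1.0);bot.dwell(.1);bot.movel([*b,zt]);print("t",bot.get_state()["t"])
E
python3 - <<'E'
from h import *
u=lambda a:np.array([np.cos(a),np.sin(a)])
transfer(np.array([573.7,344.5])-u(-.378),-.378,np.array([403.1,296.3])-u(.058),.058,2*P)
im,m,r=look((402,296),28);print(measure(r,'hs',(402,296)));cv2.imwrite("pics/w1.png",im)
E
```

```text
grasp yaw -9.803 turn 0.436 q6 0.81 0.43
opening 0.5474434568978936
opening lifted 0.5485960902201048
placed z [402.8 296.6   8.2] hit True 0.5474430376440028
t 16.5667
(array([402.12036133, 296.44664001]), np.float64(-1.5061383791176226), (88.53402709960938, 88.4227523803711), array([402.14302802, 296.49718994]))
```

View pics/w1.png

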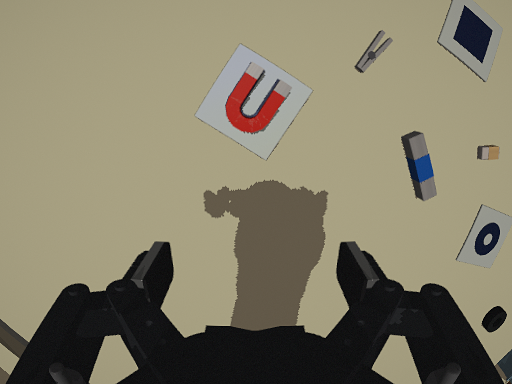

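The horseshoe lies on its U at about pixel (254,98), open end matching the outline's. Now the other three.

```bash
python3 - <<'E'
from h import *
A=np.array
transfer(A([469.2,90.8]),1.052,A([657.6,-107.0]),.745,P)
transfer(A([390.0,-308.2]),-.67,A([476.,-112.]),-.67+.44,P)
transfer(A([581.9,-348.]),.227,A([667.6,130.4]),.219,P/2)
out=[]
for k,c in dict(phs=(402,296),pcomp=(667,130),pbar=(657,-107),pring=(476,-112)).items():
    im,m,r=look(c,28);cv2.imwrite(f"pics/f_{k}.png",im);cv2.imwrite(f"pics/fr_{k}.png",r);out.append(r)
print(bot.get_state()["t"])
cv2.imwrite("pics/mont3.png",np.vstack([np.hstack(out[:2]),np.hstack(out[2:])]))
E
```

```text
grasp yaw 10.477 turn -0.307 q6 1.02 1.02
opening 0.2400882926210558
opening lifted 0.24415124183219222
placed z [ 657.5 -107.     7.6] hit False 0.2466177565939928
t 28.2667
grasp yaw 8.755 turn 0.44 q6 0.15 0.15
opening 0.6125013220614836
opening lifted 0.6139210453703032
placed z [ 476.8 -112.4    8.5] hit True 0.6117366982308886
t 34.8667
grasp yaw -2.915 turn -0.008 q6 0.87 0.13
opening 0.6207908881929727
opening lifted 0.6175219205500453
placed z [668.3 130.5   8.3] hit True 0.6195022308834185
t 42.0917
48.2083
```

View pics/mont3.png

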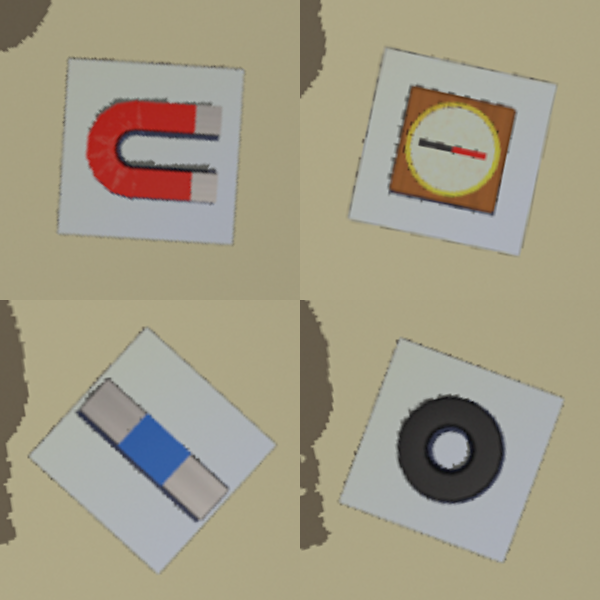

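The picture shows all four pieces on their own pads. In crop pixels (crop centre is about the pad centre), the horseshoe is at (154,150), compass at (153,150), bar at (153,150) and ring at (150,149). At 0.5 mm per pixel, each is about 2 mm or less from its target, and the turns match. I'm handing it in.

```bash
python3 -c "
from h import *
print(bot.get_state()['contact_force'],bot.get_state()['tcp_pos']);bot.sign_off()"
```

```text
[0.30820325 0.32461864 0.12276328] [404.60010557 -95.13610748 190.11830026]
the job is handed in; nothing more can be done
```

I found the pieces and pads with the top and wrist cameras, then moved each piece onto its own pad in one pick and place. The job is handed in, with about 48 s of the 99 s used.

**Last check:** the final wrist pictures show all four pieces lying flat on their pads. By eye, each is about 2 mm or less from its outline's centre. The turns match, and the horseshoe's open end is at the outline's open end. The gripper finished 190 mm above the counter, with almost no force on the tool.

**What failed or was not measured:**
- One automatic check, run after placing the horseshoe, failed. Its colour mask picked up the whole pad instead of the magnet, so I judged that placing from the pictures.
- I read the final positions and turns of all four pieces from the pictures by eye, not with a measuring script.
- I took one final picture of each piece, so I judged "still" only from how the pieces sat, not by comparing pictures over time.

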